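# Seat the roasting drum in its rotisserie stand

### The arm

A 7-joint arm with a two-finger parallel gripper is mounted at the origin on a cart in front of the work surface, level with it; the furniture and walls round the work are solid. World frame = base frame: x ahead of the robot, y to its left, z up, the work surface at z = 0. Lengths are in m, angles in degrees, forces in N, time in s.
With the tool pointing down it reaches from about 0.425 to 0.875 m from the base axis. Payload 4.7 kg.
Tool frame: the origin (TCP) lies between the finger pads; the fingertips stand 14 mm ahead of it and the grasp point (between the pads) lies 5 mm behind it (env.tip_reach is the distance from the TCP to the fingertips, in m); z points along the fingers, y is the direction in which the jaws open and shut (so a half turn about z gives the same grasp; the last joint's range is limited). The gripper opens to 87 mm and grips with 3 to 60 N. Pads are 19 mm wide; open, the fingers measure 117 mm over their backs; the gripper's body (75 mm by 190 mm) begins 51 mm behind the grasp point.
Start: joints at [73.115, 18.392, -4.016, 83.108, 1.295, 78.541, -3.26], TCP at [0.198, -0.619, 0.237] pointing down, gripper open.
Joint ranges: [-163.93, 163.93], [-17.29, 119.83], [-79.2, 71.16], [3.27, 140.29], [-89.18, 269.18], [5.43, 117.66], [-154.24, 154.24]. Speed limits (degrees/s): [147.25, 147.25, 180, 180, 180, 180, 180].

### API

Orientations are given as [roll, pitch, yaw] about the fixed x, y, z axes, in that order (R = Rz(yaw) Ry(pitch) Rx(roll)).
In Python, from cell import env gives the robot as it stands. The module is installed in compiled form; this text tells all that it offers.
- The arm moves only by the shell command python3 -m pendant 'ROWS' [FORCE]. ROWS is JSON, a list of rows, each an object of numbers: "rx", "ry", "rz": the turn, a rotation vector about the tool's x, y, z in degrees; "tx", "ty", "tz": the shift along the tool's x, y, z in mm; "jaw": the finger opening in mm, from 0 to 87. In form: [{"rx": .., "ry": .., "rz": .., "tx": .., "ty": .., "tz": .., "jaw": ..}, ...]. A call has 1 to 20 rows; each row shifts and turns the commanded pose from where the row before left it, along the tool's axes as they then stand; what a row does not reach is not made up. A row lasts 1/12 s, in which the tool goes at most 41.7 mm and 7.16 degrees, less where a joint would pass 70% of its speed; a pose out of reach is approached as far as the arm can. A call with a gripper value outside its range is refused whole. The fingers move at their own pace and stop on an object; FORCE is the grip in N (left out, the last holds). Time passes only in rows, so rows that do not move let the fingers close. It gives the time, the measured TCP pose, the force and the opening at its end, in the units of the state.
- env.get_obs(): the state, without advancing time (a new reading comes with each control period).
- env.read_camera(name): name is "scene" or "top" or "wrist"; returns a dict with "img" (384x512x3 uint8, red, green, blue), "range_z" (384x512 float32, m along the optical axis (not along the pixel's ray), 0 where there is no reading), "vertical_fov" (degrees; the focal length in pixels is half the picture's height over the tangent of half this angle, whatever the lens; pixels are square), "cx", "cy" (the principal point, pixels), "world_to_cam" (4x4, takes a point from world to camera coordinates). Camera axes: x right, y up, looking along -z (the intrinsics and any distortion apply to the point x, -y, -z); pixel columns grow to the right and rows downward; lengths in m; the calibration is good to about 2 mm. A picture is of the moment at which its call begins.
- env.sign_off(): hands the job in, once; it reports no verdict.
The state is a dict: "time_s": time; "qpos": joint angles; "joint_velocities": joint speeds; "effort": joint torques, N m; "tool_pos": TCP position; "tool_rot": TCP orientation; "force": force on the tool from outside, world axes, zero at the start; "wrist_torque": the same for the moment, N m; "grip_width": finger opening in m.
Only numpy, scipy, OpenCV 4.12 (cv2) and the standard library are available. Lean on these libraries where they do the work, as an engineer would, in place of code of your own. Each camera call takes 0.05 s, during which the arm holds its last target.

### The job

Fit the perforated roasting drum to the rotisserie stand: pick it up, lower its axle into both open bracket slots together, and press it gently past the spring catches until both axle ends rest fully on the bottoms of the slots. Then let go, and leave the nut bottle, washing-up liquid, salt shaker and tea light alone. The brackets are light, so never load them with more than 25 N.

Things in the scene. Friction and masses are not known exactly. Their poses are not given: they have to be found in the camera images.
- drum_center (a point): Centre of the roasting drum, on its axle line, at first 28 mm above the worktop. Silver perforated cylinder, 48 mm diameter, 116 mm long between two dark square end plates (56 x 56 x 5 mm) it stands on; 10 mm round axle, 200 mm long in all, along this point's y (z up), 37 mm free beyond each plate. About 0.16 kg. Grasp it across the cylinder. Either end may go in either slot.
- stand: Fixed rotisserie stand: dark drip tray 130 x 210 mm, 16 mm high, with a black clamp sleeve near each end holding a steel bracket with an open slot. Origin: centre of the tray's underside, on the worktop; y runs from slot to slot, z up. Seated drum: centre over the origin, axle along y, 9 mm between each end plate and bracket. Over 25 N of drum on brackets is damage (spring rollers not counted).
- nuts: Clear bottle of peanuts with an orange cap, 61 mm in diameter, 238 mm high; leave alone. Origin: centre of its underside.
- soap: Washing-up liquid bottle with an orange cap, 49 x 81 mm, 226 mm high; leave alone. Origin: centre of its underside.
- shaker: Salt shaker with a grey cap, 44 mm in diameter, 90 mm high; leave alone. Origin: centre of its underside.
- tealight: Tea light in a metal cup, 38 mm in diameter, 15 mm high, on the worktop's right; leave alone. Origin: centre of its underside.
- sleeve_a (a point): Top of the clamp sleeve at the stand's +y end (80 mm from its middle, 55 mm above the worktop), right below slot a. Bracket 8 mm thick in y; slot 13 mm wide in x, with lead-ins slanting out to 42 mm at the top, 46 mm above the slot's bottom. Both slot bottoms (red pads) are at one height, newly set each time, 66 to 96 mm above the worktop, and NOT measured: feel for it.
- sleeve_b (a point): Same at the -y end, below slot b. In each slot two damped brass spring rollers leave 8 mm between them; they touch the axle when its centre is 10.4 mm above the slot bottom. Pressing it slowly past all four takes 7 to 14 N straight down in all (more than its weight; a drop does not do it); their widest point is passed 1.5 mm before the hard bottom, where the axle's centre is 5 mm above it.
Not all that is in view belongs to the job. Leave any pink look-alike of the part that bears drum_center alone.

How it is judged:
By the outcome, as a careful person would: the job done as asked, in the order asked, and still so for the second after the job is handed in, with the robot touching nothing.
It also fails if it takes over 48 s, if anything falls off the work surface, if the arm or the gripper's body presses on something with over 40 N, if the wrist force passes 120 N, or if a joint passes its speed limit or range.

## Working session

There is one attempt and no reset: what is moved stays moved. The work goes in short steps, Python scripts to look and compute and a shell command to move; the robot and the scene stay as the last step left them, time stands still between calls to the robot, and variables do not carry over. Pictures are saved under pics/ and viewed, and the job is handed in when it is done.

```bash
mkdir -p pics
cat > h.py <<'E'
import numpy as np, cv2
from cell import env
def cam(n,fn=None):
    c=env.read_camera(n)
    if fn: cv2.imwrite('pics/'+fn,c['img'][:,:,::-1])
    np.savez('/tmp/'+n+'.npz',**{k:c[k] for k in c})
    return c
def pt(c,u,v,z=None):
    f=192/np.tan(np.radians(float(c['vertical_fov']))/2)
    u0,v0=int(round(u)),int(round(v))
    r=c['range_z'][v0,u0] if z is None else z
    p=np.array([(u-c['cx'])/f*r,-(v-c['cy'])/f*r,-r,1])
    return (np.linalg.inv(c['world_to_cam'])@p)[:3]
def load(n): return dict(np.load('/tmp/'+n+'.npz',allow_pickle=True))
E
python3 - <<'E'
from h import *
for n in ['scene','top','wrist']:
    c=cam(n,n+'0.png'); print(n,[k for k in c],c['vertical_fov'],c['cx'],c['cy'],c['world_to_cam'].round(3).tolist())
o=env.get_obs(); print(o)
E
```

```text
scene ['img', 'range_z', 'vertical_fov', 'cx', 'cy', 'world_to_cam'] 42.35005065862326 258.1693060919924 189.46696150805352 [[-0.822, -0.57, -0.021, 0.422], [0.357, -0.542, 0.761, -0.248], [-0.445, 0.618, 0.649, -1.746], [0.0, 0.0, 0.0, 1.0]]
top ['img', 'range_z', 'vertical_fov', 'cx', 'cy', 'world_to_cam'] 47.3254024227094 253.29951940413142 189.66975706092305 [[-0.092, -0.996, 0.003, 0.022], [0.972, -0.089, 0.218, -0.566], [-0.217, 0.023, 0.976, -1.468], [0.0, 0.0, 0.0, 1.0]]
wrist ['img', 'range_z', 'vertical_fov', 'cx', 'cy', 'world_to_cam'] 71.77099368051329 260.2233678347788 192.5222371041178 [[0.303, -0.953, -0.002, -0.649], [0.915, 0.291, -0.28, 0.032], [0.268, 0.083, 0.96, -0.39], [0.0, 0.0, 0.0, 1.0]]
{'time_s': 0.15, 'qpos': array([73.11576114, 18.4290571 , -4.01501045, 83.15830978,  1.29666262,
       78.54184042, -3.26002319]), 'joint_velocities': array([ 0.098118  , -0.08582985, -0.07203413, -0.14312852, -0.07892434,
        0.02250601, -0.0236909 ]), 'effort': array([ 3.35097875e-04, -4.91797507e+01, -4.04768586e-01, -3.12875926e+01,
       -6.40281150e-02,  4.04272915e-02,  9.77729701e-05]), 'tool_pos': array([ 0.19735581, -0.61889614,  0.23572019]), 'tool_rot': array([-1.79916100e+02,  6.88729710e-03,  1.76934393e+01]), 'force': array([-0.26062265, -0.38509791,  0.60680609]), 'wrist_torque': array([-0.00440843, -0.00388837, -0.02426523]), 'grip_width': 0.08655952282275688}
```

View pics/scene0.png

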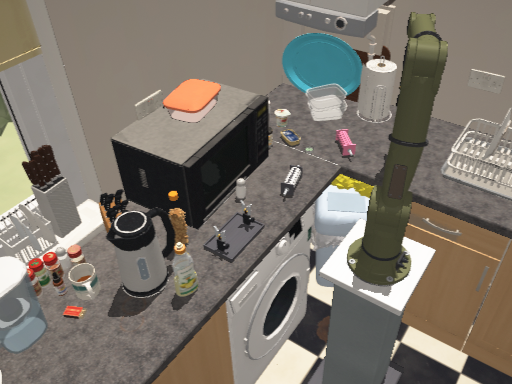

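View pics/top0.png

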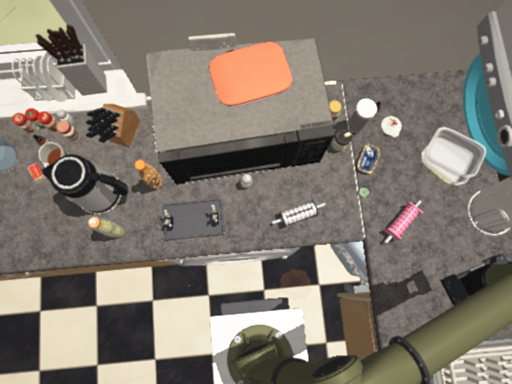

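View pics/wrist0.png

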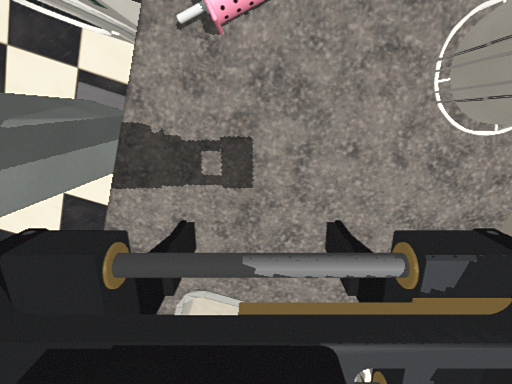

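Run:
```python
from h import *
c=load('top'); im=c['img'][:,:,::-1]
a=cv2.resize(im[185:245,260:340],None,fx=8,fy=8,interpolation=cv2.INTER_CUBIC)
b=cv2.resize(im[185:245,152:232],None,fx=8,fy=8,interpolation=cv2.INTER_CUBIC)
cv2.imwrite('pics/cropA.png',a); cv2.imwrite('pics/cropB.png',b)
s=load('scene')['img'][:,:,::-1]
cv2.imwrite('pics/cropC.png',cv2.resize(s[155:265,195:315],None,fx=6,fy=5.45,interpolation=cv2.INTER_CUBIC))
for u,v in [(299,214),(280,221),(319,207),(166,234),(222,234),(192,220),(169,219),(214,214)]: print(u,v,pt(c,u,v).round(4))
```

```text
299 214 [ 0.4672 -0.1805  0.0531]
280 221 [ 0.4524 -0.1141  0.0281]
319 207 [ 0.4895 -0.257   0.0284]
166 234 [0.4451 0.2899 0.0142]
222 234 [ 0.4293  0.0943 -0.0032]
192 220 [0.4874 0.1963 0.0085]
169 219 [0.4875 0.2663 0.0729]
214 214 [0.4869 0.1105 0.0948]
```

View pics/cropA.png

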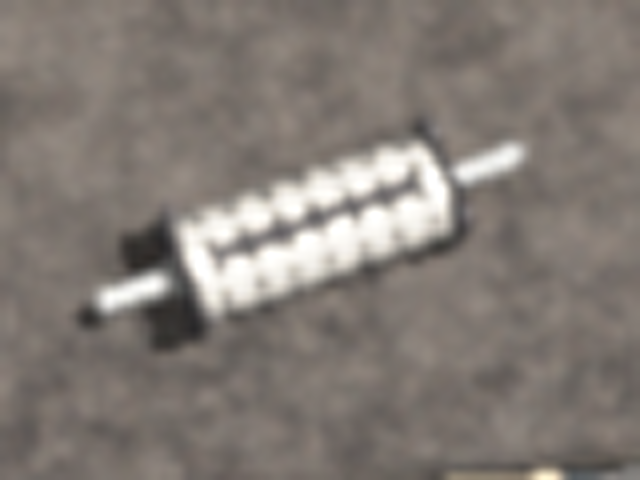

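View pics/cropB.png

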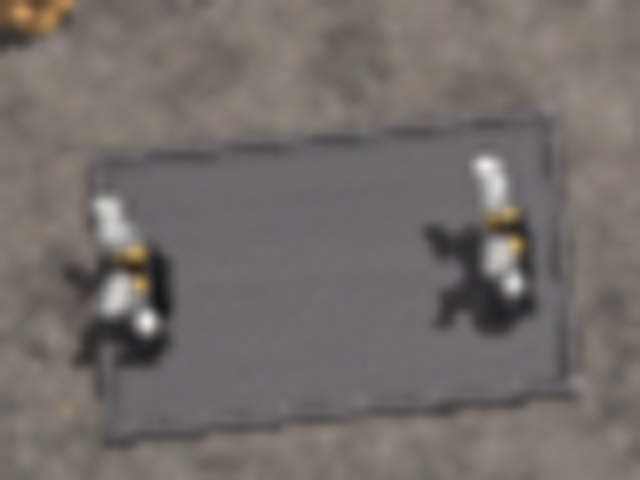

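View pics/cropC.png

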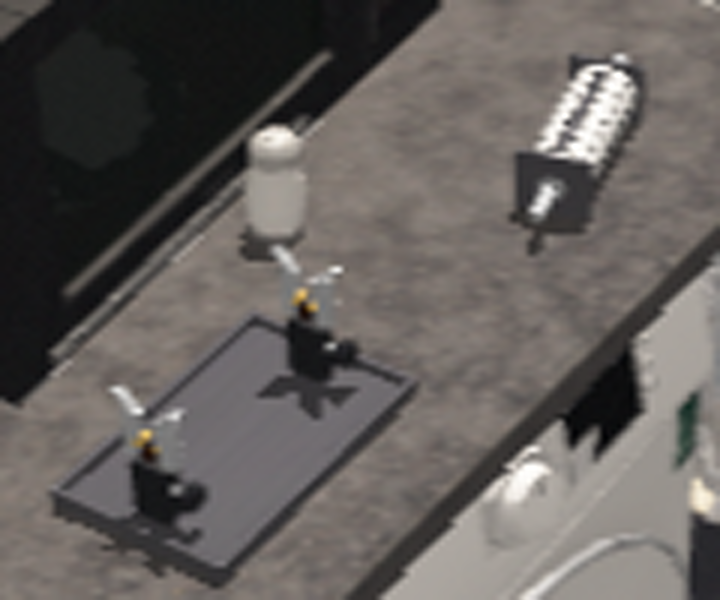

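```bash
cat >> h.py <<'E'
def ray(c,u,v,h):
    a=pt(c,u,v,1.0); o=np.linalg.inv(c['world_to_cam'])[:3,3]
    return o+(a-o)*(h-o[2])/(a[2]-o[2])
E
python3 - <<'E'
from h import *
c=load('top')
f=lambda x,y,x0,y0:((x+.5)/8-.5+x0,(y+.5)/8-.5+y0)
A=ray(c,*f(95,302,260,185),.031);B=ray(c,*f(520,152,260,185),.031)
print('axle',A,B,(A+B)/2,np.linalg.norm(A-B),np.degrees(np.arctan2(*(A-B)[1::-1])))
T=np.array([ray(c,*f(x,y,152,185),.016) for x,y in [(97,157),(550,112),(572,388),(107,440)]])
print(T.round(4),T.mean(0)); 
for i in range(4): d=T[i]-T[(i+1)%4]; print(np.linalg.norm(d),np.degrees(np.arctan2(d[1],d[0])))
E
```

```text
axle [ 0.4501004  -0.08347271  0.031     ] [ 0.49953596 -0.27774473  0.031     ] [ 0.47481818 -0.18060872  0.031     ] 0.20046319245862335 104.27680145505865
[[0.5524 0.2926 0.016 ]
 [0.5544 0.0896 0.016 ]
 [0.4298 0.0893 0.016 ]
 [0.4257 0.2942 0.016 ]] [0.49055926 0.19140365 0.016     ]
0.20302805396538634 90.5644358629832
0.1245548335349747 0.1336158820524131
0.2049688869316498 -88.83820417316369
0.12672067776870433 179.26837682056166
```

```bash
python3 -m pendant '[{"tx":11,"ty":-9},{"tx":22.1,"ty":-18.5},{"tx":22.1,"ty":-18.5},{"tx":22.1,"ty":-18.5},{"tx":22.1,"ty":-18.5},{"tx":22.1,"ty":-18.5},{"tx":22.1,"ty":-18.5},{"tx":22.1,"ty":-18.5},{"tx":22.1,"ty":-18.5},{"tx":22.1,"ty":-18.5},{"tx":22.1,"ty":-18.5},{"tx":22.1,"ty":-18.5},{"tx":22.1,"ty":-18.5},{"tx":22.1,"ty":-18.5},{"tx":22.1,"ty":-18.5},{"tx":22.1,"ty":-18.5},{"tx":22.1,"ty":-18.5},{"tx":22.1,"ty":-18.5},{"tx":11,"ty":-9.5},{}]'
python3 -m pendant '[{"rz":-4},{"rz":-6.8},{"rz":-6.8},{"rz":-6.8},{"rz":-6.8},{"rz":-6.8},{"rz":-6.8},{"rz":-6.8},{"rz":-6.8},{"rz":-6.8},{"rz":-6.8},{"rz":-6.8},{"rz":-6.8},{"rz":-1},{}]'
python3 - <<'E'
from h import *
cam('wrist','wrist1.png')
o=env.get_obs(); print(o['time_s'],o['tool_pos'],o['tool_rot'],o['qpos'],o['force'])
E
```

```text
0.2 [ 0.19738548 -0.61899488  0.23587771] [-1.79934380e+02  5.12270973e-03  1.76911210e+01] [73.11597341 18.42389496 -4.01393305 83.14699475  1.29515218 78.53992728
 -3.26055287] [ 0.31189549  0.28397059 -1.43069492]invalid input at $[0]: expected keys rx, ry, rz, tx, ty, tz, jaw
invalid input at $[0]: expected keys rx, ry, rz, tx, ty, tz, jaw
```

View pics/wrist1.png

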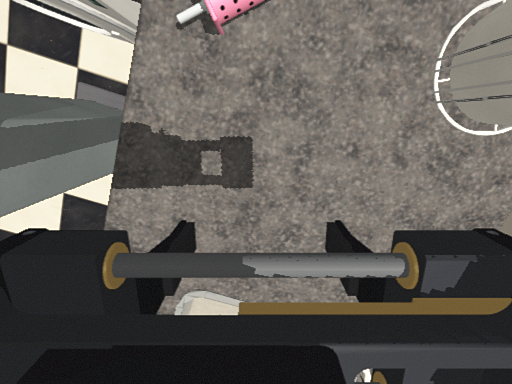

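```bash
python3 -m pendant '[{"rx":0,"ry":0,"rz":0,"tx":11,"ty":-9,"tz":0,"jaw":87},{"rx":0,"ry":0,"rz":0,"tx":22.1,"ty":-18.5,"tz":0,"jaw":87},{"rx":0,"ry":0,"rz":0,"tx":22.1,"ty":-18.5,"tz":0,"jaw":87},{"rx":0,"ry":0,"rz":0,"tx":22.1,"ty":-18.5,"tz":0,"jaw":87},{"rx":0,"ry":0,"rz":0,"tx":22.1,"ty":-18.5,"tz":0,"jaw":87},{"rx":0,"ry":0,"rz":0,"tx":22.1,"ty":-18.5,"tz":0,"jaw":87},{"rx":0,"ry":0,"rz":0,"tx":22.1,"ty":-18.5,"tz":0,"jaw":87},{"rx":0,"ry":0,"rz":0,"tx":22.1,"ty":-18.5,"tz":0,"jaw":87},{"rx":0,"ry":0,"rz":0,"tx":22.1,"ty":-18.5,"tz":0,"jaw":87},{"rx":0,"ry":0,"rz":0,"tx":22.1,"ty":-18.5,"tz":0,"jaw":87},{"rx":0,"ry":0,"rz":0,"tx":22.1,"ty":-18.5,"tz":0,"jaw":87},{"rx":0,"ry":0,"rz":0,"tx":22.1,"ty":-18.5,"tz":0,"jaw":87},{"rx":0,"ry":0,"rz":0,"tx":22.1,"ty":-18.5,"tz":0,"jaw":87},{"rx":0,"ry":0,"rz":0,"tx":22.1,"ty":-18.5,"tz":0,"jaw":87},{"rx":0,"ry":0,"rz":0,"tx":22.1,"ty":-18.5,"tz":0,"jaw":87},{"rx":0,"ry":0,"rz":0,"tx":22.1,"ty":-18.5,"tz":0,"jaw":87},{"rx":0,"ry":0,"rz":0,"tx":22.1,"ty":-18.5,"tz":0,"jaw":87},{"rx":0,"ry":0,"rz":0,"tx":22.1,"ty":-18.5,"tz":0,"jaw":87},{"rx":0,"ry":0,"rz":0,"tx":11,"ty":-9.5,"tz":0,"jaw":87}]'
python3 -m pendant '[{"rx":0,"ry":0,"rz":-4,"tx":0,"ty":0,"tz":0,"jaw":87},{"rx":0,"ry":0,"rz":-6.8,"tx":0,"ty":0,"tz":0,"jaw":87},{"rx":0,"ry":0,"rz":-6.8,"tx":0,"ty":0,"tz":0,"jaw":87},{"rx":0,"ry":0,"rz":-6.8,"tx":0,"ty":0,"tz":0,"jaw":87},{"rx":0,"ry":0,"rz":-6.8,"tx":0,"ty":0,"tz":0,"jaw":87},{"rx":0,"ry":0,"rz":-6.8,"tx":0,"ty":0,"tz":0,"jaw":87},{"rx":0,"ry":0,"rz":-6.8,"tx":0,"ty":0,"tz":0,"jaw":87},{"rx":0,"ry":0,"rz":-6.8,"tx":0,"ty":0,"tz":0,"jaw":87},{"rx":0,"ry":0,"rz":-6.8,"tx":0,"ty":0,"tz":0,"jaw":87},{"rx":0,"ry":0,"rz":-6.8,"tx":0,"ty":0,"tz":0,"jaw":87},{"rx":0,"ry":0,"rz":-6.8,"tx":0,"ty":0,"tz":0,"jaw":87},{"rx":0,"ry":0,"rz":-6.8,"tx":0,"ty":0,"tz":0,"jaw":87},{"rx":0,"ry":0,"rz":-6.8,"tx":0,"ty":0,"tz":0,"jaw":87},{"rx":0,"ry":0,"rz":-1,"tx":0,"ty":0,"tz":0,"jaw":87},{"rx":0,"ry":0,"rz":0,"tx":0,"ty":0,"tz":0,"jaw":87}]'
python3 - <<'E'
from h import *
cam('wrist','wrist2.png')
o=env.get_obs(); print(o['time_s'],o['tool_pos'],o['tool_rot'],o['qpos'],o['force'])
E
```

```text
time_s: 1.78
tool_pos: [0.4767, -0.176, 0.2367]
tool_rot: [-180.0, -0.1, 18.0]
force: [-0.3, -0.5, -0.2]
grip_width: 0.0871
time_s: 3.03
tool_pos: [0.475, -0.1803, 0.2365]
tool_rot: [-180.0, 0.0, 104.2]
force: [-0.7, -0.6, -0.5]
grip_width: 0.0874
3.0833 [ 0.47502888 -0.1804991   0.23651654] [-1.79986341e+02  1.35403481e-02  1.04163179e+02] [ 46.74239372   2.44512322 -29.55069747 102.02719908   1.26261084
  75.85333665  31.06852711] [ 0.02727053 -0.12514176 -0.25005942]
```

View pics/wrist2.png

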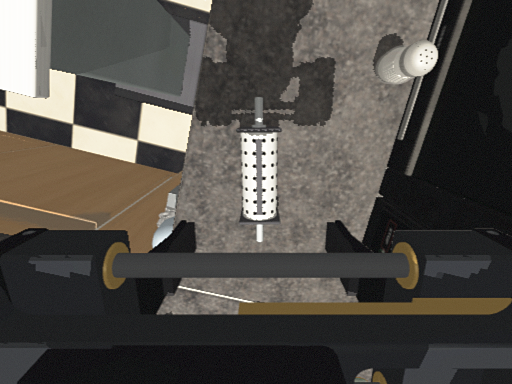

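Run:
```python
from h import *
c=load('wrist')
A=ray(c,259,97,.031);B=ray(c,260,241.5,.031); print(A,B,(A+B)/2,np.linalg.norm(A-B),np.degrees(np.arctan2(*(A-B)[1::-1])))
C=ray(c,241,217,.052);D=ray(c,277.5,217,.052);print(C,D)
cv2.imwrite('pics/w2c.png',cv2.resize(c['img'][85:250,190:340,::-1],None,fx=3.6,fy=3.6,interpolation=cv2.INTER_CUBIC))
```

```text
[ 0.44987467 -0.08495791  0.031     ] [ 0.49971016 -0.27775206  0.031     ] [ 0.47479241 -0.18135499  0.031     ] 0.19913102203872188 104.49318384230367
[ 0.46369844 -0.23868883  0.052     ] [ 0.51100342 -0.22677219  0.052     ]
```

View pics/w2c.png

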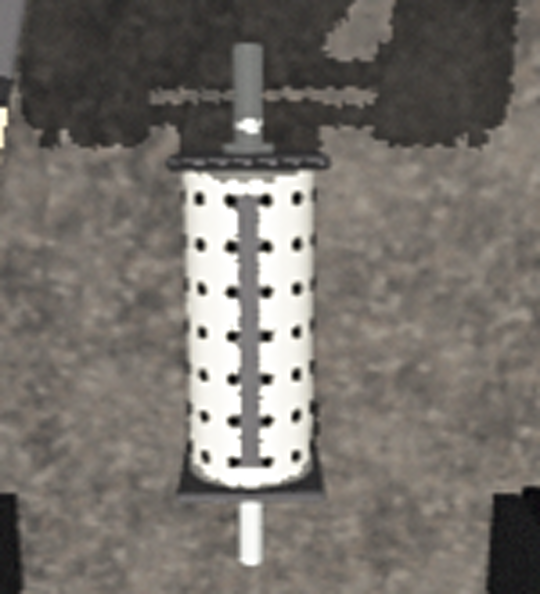

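```bash
python3 -m pendant '[{"rx":0,"ry":0,"rz":0,"tx":0,"ty":0,"tz":15,"jaw":87},{"rx":0,"ry":0,"rz":0,"tx":0,"ty":0,"tz":30,"jaw":87},{"rx":0,"ry":0,"rz":0,"tx":0,"ty":0,"tz":30,"jaw":87},{"rx":0,"ry":0,"rz":0,"tx":0,"ty":0,"tz":30,"jaw":87},{"rx":0,"ry":0,"rz":0,"tx":0,"ty":0,"tz":30,"jaw":87},{"rx":0,"ry":0,"rz":0,"tx":0,"ty":0,"tz":30,"jaw":87},{"rx":0,"ry":0,"rz":0,"tx":0,"ty":0,"tz":25,"jaw":87},{"rx":0,"ry":0,"rz":0,"tx":0,"ty":0,"tz":15,"jaw":87},{"rx":0,"ry":0,"rz":0,"tx":0,"ty":0,"tz":7,"jaw":87},{"rx":0,"ry":0,"rz":0,"tx":0,"ty":0,"tz":0,"jaw":87}]'
python3 -m pendant '[{"rx":0,"ry":0,"rz":0,"tx":0,"ty":0,"tz":0,"jaw":40},{"rx":0,"ry":0,"rz":0,"tx":0,"ty":0,"tz":0,"jaw":40},{"rx":0,"ry":0,"rz":0,"tx":0,"ty":0,"tz":0,"jaw":40},{"rx":0,"ry":0,"rz":0,"tx":0,"ty":0,"tz":0,"jaw":40},{"rx":0,"ry":0,"rz":0,"tx":0,"ty":0,"tz":0,"jaw":40},{"rx":0,"ry":0,"rz":0,"tx":0,"ty":0,"tz":0,"jaw":40},{"rx":0,"ry":0,"rz":0,"tx":0,"ty":0,"tz":0,"jaw":40},{"rx":0,"ry":0,"rz":0,"tx":0,"ty":0,"tz":0,"jaw":40}]' 40
```

```text
time_s: 3.92
tool_pos: [0.474, -0.1805, 0.0231]
tool_rot: [-179.9, -0.1, 104.2]
force: [-0.3, -0.5, 0.6]
grip_width: 0.087
time_s: 4.58
tool_pos: [0.4748, -0.1814, 0.0248]
tool_rot: [-179.9, 0.0, 104.3]
force: [-2.6, -0.4, 3.0]
grip_width: 0.0474
```

```bash
python3 -m pendant '[{"rx":0,"ry":0,"rz":0,"tx":0,"ty":0,"tz":-10,"jaw":40},{"rx":0,"ry":0,"rz":0,"tx":0,"ty":0,"tz":-25,"jaw":40},{"rx":0,"ry":0,"rz":0,"tx":0,"ty":0,"tz":-30,"jaw":40},{"rx":0,"ry":0,"rz":0,"tx":0,"ty":0,"tz":-30,"jaw":40},{"rx":0,"ry":0,"rz":0,"tx":11,"ty":3.5,"tz":-30,"jaw":40},{"rx":0,"ry":0,"rz":0,"tx":22,"ty":7,"tz":-30,"jaw":40},{"rx":0,"ry":0,"rz":0,"tx":22,"ty":7,"tz":-20,"jaw":40},{"rx":0,"ry":0,"rz":0,"tx":22,"ty":7,"tz":-10,"jaw":40},{"rx":0,"ry":0,"rz":0,"tx":22,"ty":7,"tz":0,"jaw":40},{"rx":0,"ry":0,"rz":0,"tx":22,"ty":7,"tz":0,"jaw":40},{"rx":0,"ry":0,"rz":0,"tx":22,"ty":7,"tz":0,"jaw":40},{"rx":0,"ry":0,"rz":0,"tx":22,"ty":7,"tz":0,"jaw":40},{"rx":0,"ry":0,"rz":0,"tx":22,"ty":7,"tz":0,"jaw":40},{"rx":0,"ry":0,"rz":0,"tx":22,"ty":7,"tz":0,"jaw":40},{"rx":0,"ry":0,"rz":0,"tx":20,"ty":7,"tz":0,"jaw":40},{"rx":0,"ry":0,"rz":4.5,"tx":0,"ty":0,"tz":0,"jaw":40},{"rx":0,"ry":0,"rz":4.5,"tx":0,"ty":0,"tz":0,"jaw":40},{"rx":0,"ry":0,"rz":4.5,"tx":0,"ty":0,"tz":0,"jaw":40},{"rx":0,"ry":0,"rz":0,"tx":0,"ty":0,"tz":0,"jaw":40},{"rx":0,"ry":0,"rz":0,"tx":0,"ty":0,"tz":0,"jaw":40}]'
python3 - <<'E'
from h import *
c=cam('wrist','wrist3.png')
cv2.imwrite('pics/w3b.png',cv2.resize(c['img'][:,:,::-1],(800,600)))
o=env.get_obs(); print(o['time_s'],o['tool_pos'],o['tool_rot'],o['qpos'],o['force'],o['wrist_torque'])
E
```

```text
time_s: 6.25
tool_pos: [0.4897, 0.0591, 0.2097]
tool_rot: [-180.0, 0.0, 90.9]
force: [0.0, 0.2, -1.9]
grip_width: 0.047
6.3 [0.48972662 0.05895299 0.20962411] [-1.79998444e+02  7.51445132e-03  9.09228950e+01] [ 32.34288492   2.1673015  -42.77714994 105.69093625   1.54875201
  72.72662435  -9.95097845] [ 0.82262836  0.63788985 -1.78154962] [ 0.02886077 -0.06829829  0.03356901]
```

View pics/w3b.png

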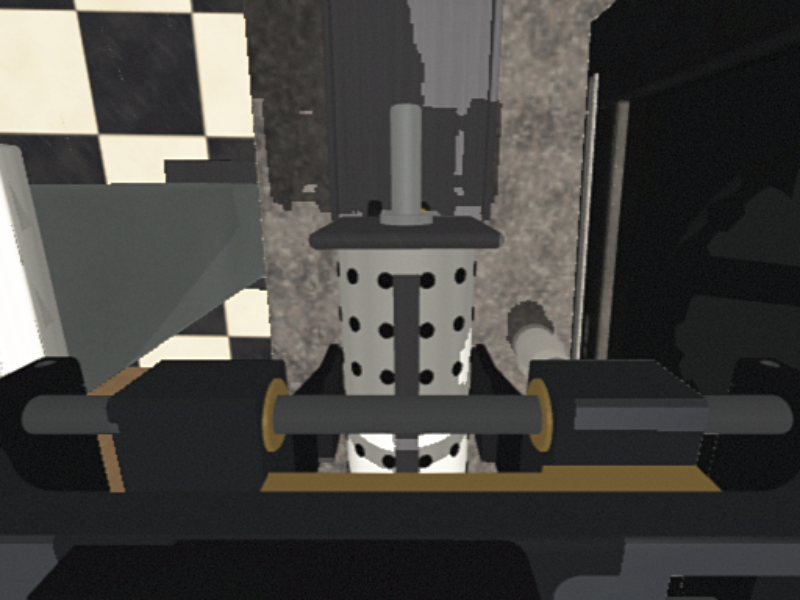

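```bash
python3 -m pendant '[{"rx":0,"ry":0,"rz":0,"tx":-15,"ty":0,"tz":-5,"jaw":40},{"rx":0,"ry":0,"rz":0,"tx":-30,"ty":0,"tz":-10,"jaw":40},{"rx":0,"ry":0,"rz":0,"tx":-30,"ty":0,"tz":-10,"jaw":40},{"rx":0,"ry":0,"rz":0,"tx":-30,"ty":0,"tz":-10,"jaw":40},{"rx":0,"ry":0,"rz":0,"tx":-10,"ty":0,"tz":-5,"jaw":40},{"rx":0,"ry":0,"rz":0,"tx":0,"ty":0,"tz":0,"jaw":40}]'
python3 - <<'E'
from h import *
c=cam('wrist','wrist4.png')
cv2.imwrite('pics/w4b.png',cv2.resize(c['img'][:190,90:420,::-1],None,fx=2.4,fy=2.4,interpolation=cv2.INTER_CUBIC))
o=env.get_obs(); print(o['time_s'],o['tool_pos'],o['tool_rot'])
c=cam('top','top4.png')
E
```

```text
time_s: 6.8
tool_pos: [0.4919, -0.06, 0.2506]
tool_rot: [179.9, 0.1, 90.5]
force: [-0.1, 0.8, -2.2]
grip_width: 0.0471
6.85 [ 0.49165929 -0.0571056   0.24988441] [ 1.79954175e+02 -2.03484489e-02  9.06747417e+01]
```

View pics/w4b.png

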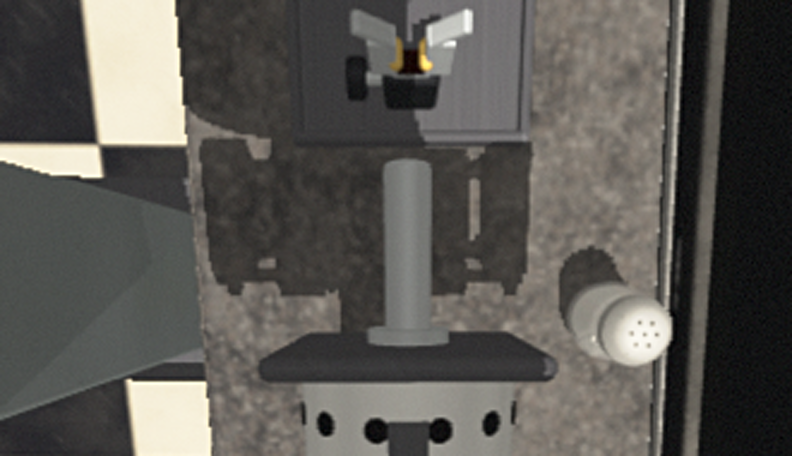

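View pics/top4.png

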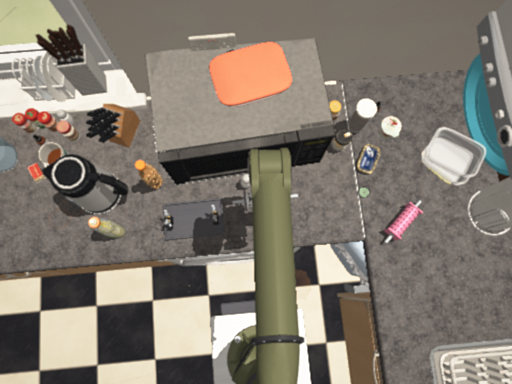

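Run:
```python
from h import *
c=load('wrist')
cv2.imwrite('pics/w4c.png',cv2.resize(c['img'][0:65,205:315,::-1],None,fx=7,fy=7,interpolation=cv2.INTER_NEAREST))
f=192/np.tan(np.radians(float(c['vertical_fov']))/2);print(f)
np.set_printoptions(linewidth=200)
r=c['range_z']
for v in range(4,50,3): print(v,[ '%.3f/%.3f'%tuple(pt(c,u,v)[[0,2]]) for u in (238,242,246,257,261,265,278,282,286)])
```

```text
265.37899614003385
4 ['0.463/0.005', '0.468/0.006', '0.473/0.006', '0.487/0.006', '0.492/0.006', '0.497/0.006', '0.514/0.007', '0.519/0.008', '0.524/0.007']
7 ['0.471/0.112', '0.474/0.109', '0.473/0.007', '0.487/0.007', '0.492/0.007', '0.497/0.008', '0.508/0.106', '0.512/0.110', '0.515/0.111']
10 ['0.471/0.112', '0.474/0.110', '0.478/0.105', '0.487/0.006', '0.492/0.006', '0.497/0.007', '0.508/0.107', '0.512/0.109', '0.515/0.111']
13 ['0.471/0.112', '0.474/0.111', '0.478/0.105', '0.487/0.007', '0.492/0.008', '0.497/0.007', '0.508/0.108', '0.512/0.111', '0.516/0.111']
16 ['0.463/0.007', '0.474/0.106', '0.478/0.103', '0.487/0.007', '0.492/0.005', '0.497/0.007', '0.508/0.106', '0.519/0.007', '0.524/0.007']
19 ['0.463/0.007', '0.468/0.006', '0.477/0.097', '0.488/0.075', '0.492/0.006', '0.496/0.075', '0.509/0.096', '0.519/0.008', '0.525/0.006']
22 ['0.463/0.007', '0.468/0.006', '0.477/0.088', '0.488/0.074', '0.492/0.067', '0.496/0.075', '0.510/0.088', '0.520/0.007', '0.525/0.006']
25 ['0.465/0.043', '0.470/0.042', '0.476/0.078', '0.488/0.074', '0.492/0.066', '0.497/0.074', '0.510/0.078', '
[... 440 characters left out ...]
006']
37 ['0.465/0.043', '0.470/0.046', '0.473/0.006', '0.488/0.050', '0.492/0.050', '0.497/0.049', '0.515/0.007', '0.520/0.007', '0.525/0.005']
40 ['0.465/0.040', '0.470/0.041', '0.473/0.007', '0.488/0.038', '0.492/0.039', '0.497/0.038', '0.515/0.006', '0.520/0.006', '0.525/0.007']
43 ['0.462/0.005', '0.468/0.005', '0.473/0.008', '0.488/0.024', '0.493/0.024', '0.498/0.024', '0.515/0.005', '0.520/0.006', '0.526/0.005']
46 ['0.462/0.006', '0.468/0.007', '0.473/0.006', '0.487/0.006', '0.493/0.005', '0.498/0.005', '0.515/0.006', '0.520/0.006', '0.526/0.007']
49 ['0.462/0.007', '0.467/0.006', '0.473/0.005', '0.487/0.006', '0.493/0.006', '0.498/0.007', '0.515/0.008', '0.520/0.007', '0.526/0.007']
```

View pics/w4c.png

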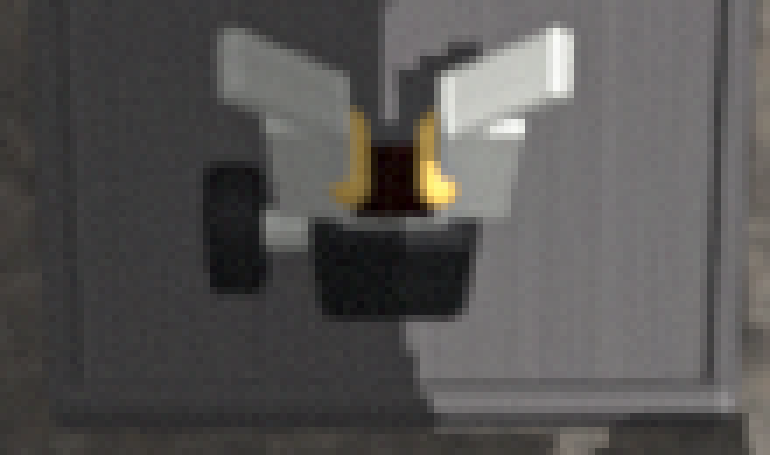

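Run:
```python
from h import *
c=load('wrist')
for h in (.255,.258,.26): print('axle tip',ray(c,259.5,68,h), 'axle root',ray(c,259.5,135,h))
print('slot b u=261', pt(c,261,25), ray(c,260.9,23,.07))
g=lambda x,y:((x+.5)/7-.5+205,(y+.5)/7-.5)
for p in [(217,30),(574,30)]: print('wing',ray(c,*g(*p),.113))
for p in [(52,420),(738,408)]: print('tray corner',ray(c,*g(*p),.016))
print('left edge far',ray(c,*g(45,40),.016),'right far',ray(c,*g(725,40),.016))
t=load('top')
f=lambda x,y,x0,y0:((x+.5)/8-.5+x0,(y+.5)/8-.5+y0)
for h in (.110,.113):
  W=[ray(t,*f(x,y,152,185),h) for x,y in [(108,208),(147,322),(487,163),(513,285)]]
  a=(W[0]+W[1])/2;b=(W[2]+W[3])/2;d=a-b
  print(np.array(W).round(4).tolist());print(a,b,(a+b)/2,np.linalg.norm(d),np.degrees(np.arctan2(d[1],d[0])))
# scaled tray by 130x210
```

```text
axle tip [0.49116838 0.03945652 0.255     ] axle root [0.49139142 0.00723786 0.255     ]
axle tip [0.49117225 0.03899501 0.258     ] axle root [0.49139059 0.00745613 0.258     ]
axle tip [0.49117484 0.03868734 0.26      ] axle root [0.49139003 0.00760164 0.26      ]
slot b u=261 [0.49227159 0.11184103 0.06569847] [0.49213527 0.11251913 0.07      ]
wing [0.46852388 0.1153502  0.113     ]
wing [0.51560576 0.11575111 0.113     ]
tray corner [0.42883155 0.0857939  0.016     ]
tray corner [0.55659112 0.08886148 0.016     ]
left edge far [0.43025566 0.14693437 0.016     ] right far [0.55070009 0.14795882 0.016     ]
[[0.5108, 0.2715, 0.11], [0.4614, 0.2577, 0.11], [0.5154, 0.1124, 0.11], [0.4629, 0.1053, 0.11]]
[0.48607846 0.26458997 0.11      ] [0.48918565 0.10882844 0.11      ] [0.48763206 0.18670921 0.11      ] 0.15579251187203672 91.14280839077371
[[0.5102, 0.2709, 0.113], [0.4609, 0.2572, 0.113], [0.5148, 0.1121, 0.113], [0.4625, 0.1051, 0.113]]
[0.48555434 0.26405192 0.113     ] [0.48865509 0.10861346 0.113     ] [0.48710471 0.18633269 0.113     ] 0.1554693799036131 91.14280839077371
```

```bash
python3 -m pendant '[{"rx":0,"ry":0,"rz":-0.2,"tx":12,"ty":0.2,"tz":0,"jaw":40},{"rx":0,"ry":0,"rz":0,"tx":25,"ty":0.3,"tz":2,"jaw":40},{"rx":0,"ry":0,"rz":0,"tx":25,"ty":0.3,"tz":5,"jaw":40},{"rx":0,"ry":0,"rz":0,"tx":25,"ty":0.3,"tz":5,"jaw":40},{"rx":0,"ry":0,"rz":0,"tx":25,"ty":0.3,"tz":5,"jaw":40},{"rx":0,"ry":0,"rz":0,"tx":25,"ty":0.3,"tz":5,"jaw":40},{"rx":0,"ry":0,"rz":0,"tx":25,"ty":0.2,"tz":5,"jaw":40},{"rx":0,"ry":0,"rz":0,"tx":25,"ty":0.2,"tz":5,"jaw":40},{"rx":0,"ry":0,"rz":0,"tx":25,"ty":0.2,"tz":5,"jaw":40},{"rx":0,"ry":0,"rz":0,"tx":20,"ty":0.2,"tz":5,"jaw":40},{"rx":0,"ry":0,"rz":0,"tx":12,"ty":0.2,"tz":5,"jaw":40},{"rx":0,"ry":0,"rz":0,"tx":5,"ty":0,"tz":3,"jaw":40},{"rx":0,"ry":0,"rz":0,"tx":0,"ty":0,"tz":0,"jaw":40},{"rx":0,"ry":0,"rz":0,"tx":0,"ty":0,"tz":0,"jaw":40},{"rx":0,"ry":0,"rz":0,"tx":0,"ty":0,"tz":0,"jaw":40}]'
python3 - <<'E'
from h import *
o=env.get_obs(); print(o['time_s'],o['tool_pos'],o['tool_rot'],o['force'],o['wrist_torque'])
c=cam('wrist','wrist5.png')
cv2.imwrite('pics/w5b.png',cv2.resize(c['img'][:300,100:420,::-1],None,fx=2,fy=2,interpolation=cv2.INTER_CUBIC))
c=cam('scene','scene5.png')
cv2.imwrite('pics/s5b.png',cv2.resize(c['img'][160:280,180:300,::-1],None,fx=5,fy=5,interpolation=cv2.INTER_CUBIC))
E
```

```text
time_s: 8.15
tool_pos: [0.4899, 0.1923, 0.1996]
tool_rot: [-180.0, 0.0, 91.0]
force: [0.3, -0.9, -2.4]
grip_width: 0.0472
8.15 [0.48990962 0.19227873 0.19957231] [-1.79997642e+02  4.07137191e-02  9.09597786e+01] [ 0.34044911 -0.92746151 -2.37404116] [ 0.00552937 -0.1116477   0.01321046]
```

View pics/w5b.png

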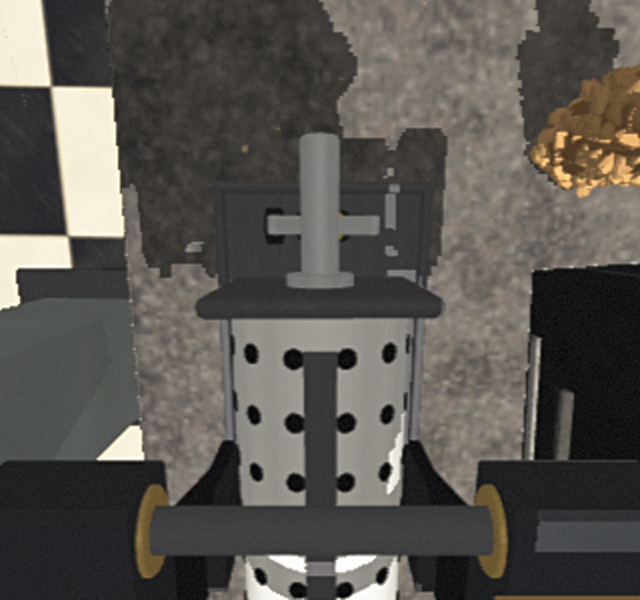

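View pics/s5b.png

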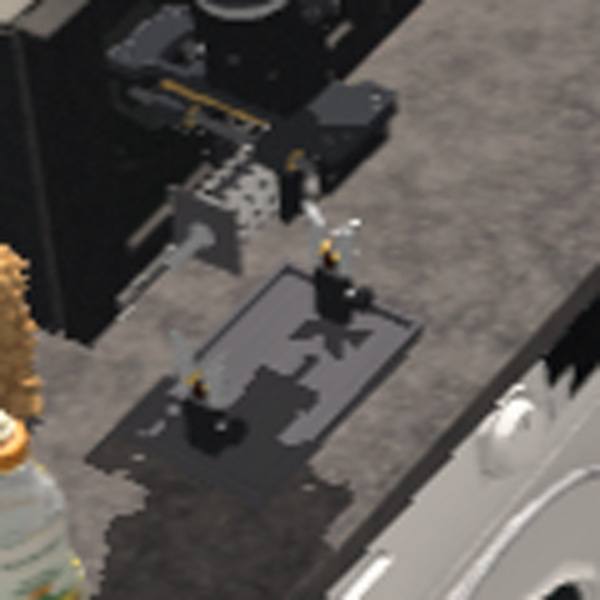

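Run:
```python
from h import *
c=load('wrist')
cv2.imwrite('pics/w5c.png',cv2.resize(c['img'][55:150,210:310,::-1],None,fx=6,fy=6,interpolation=cv2.INTER_CUBIC))
for u in (233.3,290.2): print('wing a',ray(c,u,112,.112),pt(c,u+(2 if u<260 else -2),112))
print('axle',ray(c,259.7,80,.205),ray(c,259.7,125,.205))
```

```text
wing a [0.46638207 0.27153506 0.112     ] [0.46800566 0.27156712 0.11127161]
wing a [0.51443131 0.27228653 0.112     ] [0.51270679 0.27225637 0.11234915]
axle [0.48857556 0.28613547 0.205     ] [0.48890002 0.26461663 0.205     ]
```

View pics/w5c.png

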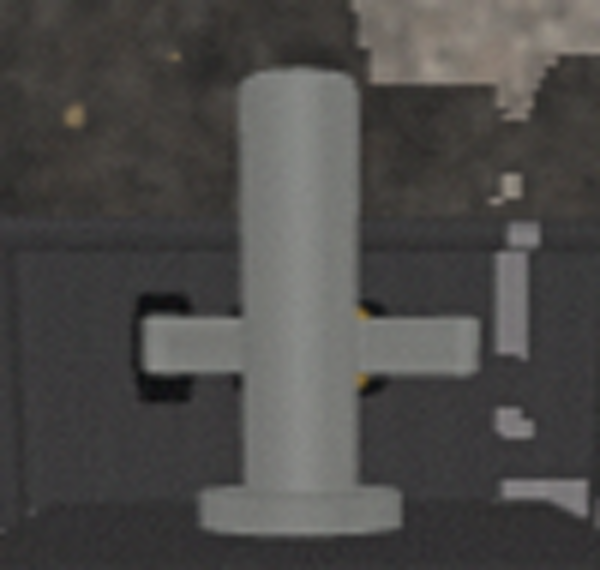

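```bash
python3 -m pendant '[{"rx":0,"ry":0,"rz":0.35,"tx":1,"ty":1.3,"tz":6,"jaw":40},{"rx":0,"ry":0,"rz":0,"tx":0,"ty":0,"tz":15,"jaw":40},{"rx":0,"ry":0,"rz":0,"tx":0,"ty":0,"tz":20,"jaw":40},{"rx":0,"ry":0,"rz":0,"tx":0,"ty":0,"tz":20,"jaw":40},{"rx":0,"ry":0,"rz":0,"tx":0,"ty":0,"tz":15,"jaw":40},{"rx":0,"ry":0,"rz":0,"tx":0,"ty":0,"tz":10,"jaw":40},{"rx":0,"ry":0,"rz":0,"tx":0,"ty":0,"tz":6,"jaw":40},{"rx":0,"ry":0,"rz":0,"tx":0,"ty":0,"tz":0,"jaw":40},{"rx":0,"ry":0,"rz":0,"tx":0,"ty":0,"tz":0,"jaw":40},{"rx":0,"ry":0,"rz":0,"tx":0,"ty":0,"tz":0,"jaw":40}]'
python3 - <<'E'
from h import *
o=env.get_obs(); print(o['time_s'],o['tool_pos'],o['tool_rot'],o['force'],o['wrist_torque'])
c=cam('wrist','wrist6.png')
cv2.imwrite('pics/w6c.png',cv2.resize(c['img'][55:150,210:310,::-1],None,fx=6,fy=6,interpolation=cv2.INTER_CUBIC))
c=cam('scene','scene6.png')
cv2.imwrite('pics/s6b.png',cv2.resize(c['img'][190:260,195:265,::-1],None,fx=8,fy=8,interpolation=cv2.INTER_CUBIC))
E
```

```text
time_s: 9.08
tool_pos: [0.492, 0.1942, 0.1085]
tool_rot: [179.9, -0.0, 90.6]
force: [-0.1, 0.0, -2.6]
grip_width: 0.0474
9.0833 [0.49196824 0.19422502 0.10848095] [ 1.79901817e+02 -2.11077073e-02  9.06318252e+01] [-0.13975256  0.0348134  -2.57127173] [ 0.01180049 -0.09364846  0.02541069]
```

View pics/w6c.png

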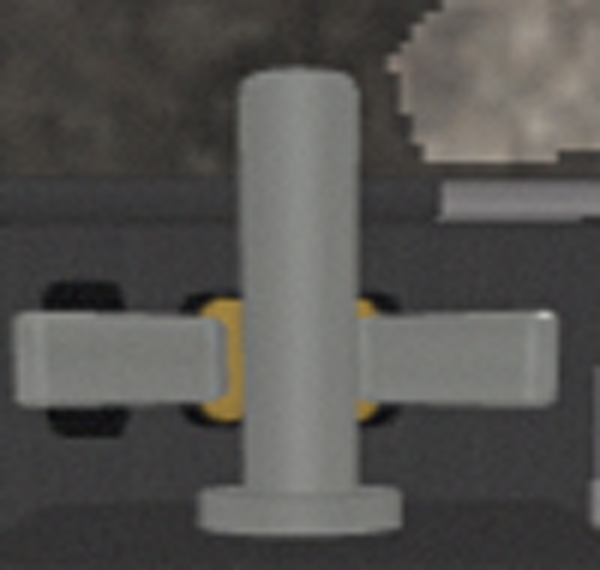

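View pics/s6b.png

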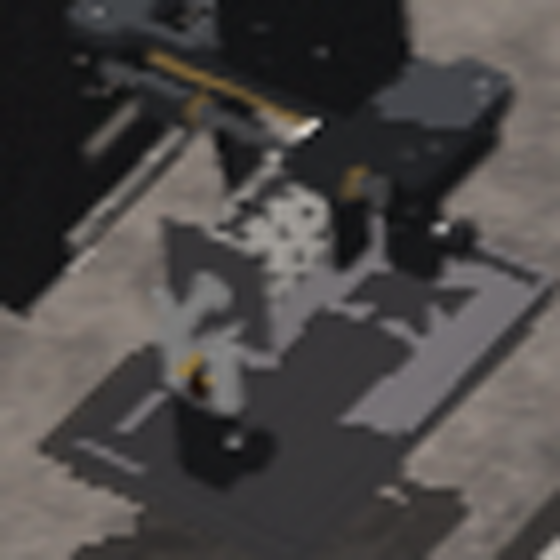

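```bash
python3 -m pendant '[{"rx":0,"ry":0,"rz":0,"tx":0,"ty":-1.0,"tz":0,"jaw":40},{"rx":0,"ry":0,"rz":0,"tx":-0.5,"ty":0,"tz":2,"jaw":40},{"rx":0,"ry":0,"rz":0,"tx":0,"ty":0,"tz":3,"jaw":40},{"rx":0,"ry":0,"rz":0,"tx":0,"ty":0,"tz":0,"jaw":40},{"rx":0,"ry":0,"rz":0,"tx":0,"ty":0,"tz":0,"jaw":40},{"rx":0,"ry":0,"rz":0,"tx":0,"ty":0,"tz":0,"jaw":40}]'
python3 - <<'E'
from h import *
o=env.get_obs(); print(o['time_s'],o['tool_pos'],o['tool_rot'],o['force'],o['wrist_torque'])
c=cam('wrist','wrist7.png')
cv2.imwrite('pics/w7c.png',cv2.resize(c['img'][55:150,210:310,::-1],None,fx=6,fy=6,interpolation=cv2.INTER_CUBIC))
E
```

```text
time_s: 9.68
tool_pos: [0.4901, 0.1934, 0.1024]
tool_rot: [-180.0, 0.0, 90.6]
force: [-0.4, -0.2, -1.6]
grip_width: 0.0471
9.6833 [0.49013756 0.19341607 0.10241554] [-1.79986924e+02  2.28786615e-03  9.06430045e+01] [-0.40266395 -0.16421357 -1.5846243 ] [-0.01523866 -0.10773075 -0.0016792 ]
```

View pics/w7c.png

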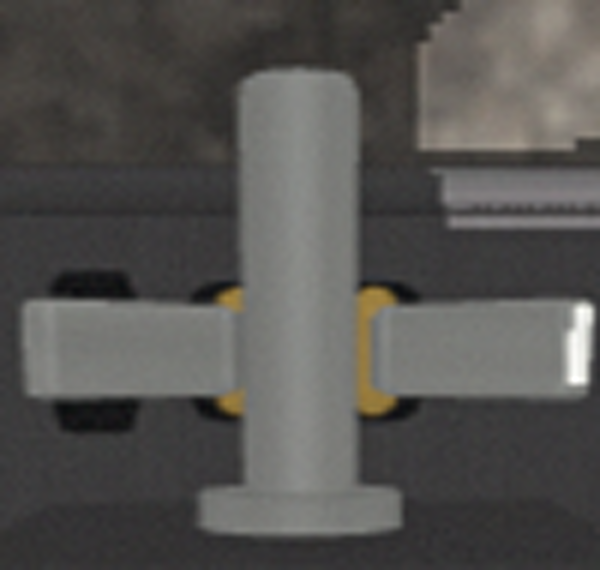

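```bash
python3 -m pendant '[{"rx":0,"ry":0,"rz":0,"tx":0,"ty":0.7,"tz":1,"jaw":40},{"rx":0,"ry":0,"rz":0,"tx":0,"ty":0,"tz":2,"jaw":40},{"rx":0,"ry":0,"rz":0,"tx":0,"ty":0,"tz":3,"jaw":40},{"rx":0,"ry":0,"rz":0,"tx":0,"ty":0,"tz":3,"jaw":40},{"rx":0,"ry":0,"rz":0,"tx":0,"ty":0,"tz":2,"jaw":40},{"rx":0,"ry":0,"rz":0,"tx":0,"ty":0,"tz":1,"jaw":40},{"rx":0,"ry":0,"rz":0,"tx":0,"ty":0,"tz":0,"jaw":40},{"rx":0,"ry":0,"rz":0,"tx":0,"ty":0,"tz":0,"jaw":40},{"rx":0,"ry":0,"rz":0,"tx":0,"ty":0,"tz":0,"jaw":40},{"rx":0,"ry":0,"rz":0,"tx":0,"ty":0,"tz":0,"jaw":40}]'
python3 - <<'E'
from h import *
o=env.get_obs(); print(o['time_s'],o['tool_pos'],o['tool_rot'],o['force'],o['wrist_torque'])
c=cam('wrist','wrist8.png')
cv2.imwrite('pics/w8c.png',cv2.resize(c['img'][55:150,210:310,::-1],None,fx=6,fy=6,interpolation=cv2.INTER_CUBIC))
c=cam('scene','scene8.png')
cv2.imwrite('pics/s8b.png',cv2.resize(c['img'][190:260,195:265,::-1],None,fx=8,fy=8,interpolation=cv2.INTER_CUBIC))
E
```

```text
time_s: 10.57
tool_pos: [0.491, 0.1935, 0.0907]
tool_rot: [180.0, 0.0, 90.6]
force: [-0.4, 0.3, -1.8]
grip_width: 0.0474
10.5667 [0.49101184 0.19348475 0.09066189] [1.79982176e+02 2.00891856e-03 9.06451209e+01] [-0.38155014  0.28448318 -1.82062961] [-0.01078481 -0.07961531  0.00540493]
```

View pics/w8c.png

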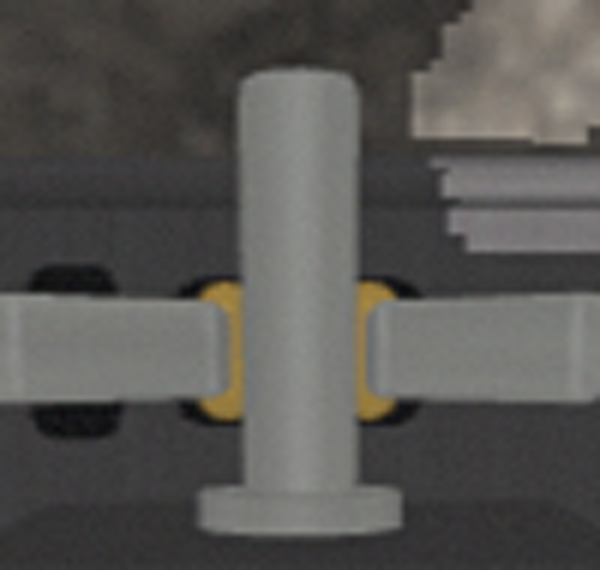

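View pics/s8b.png

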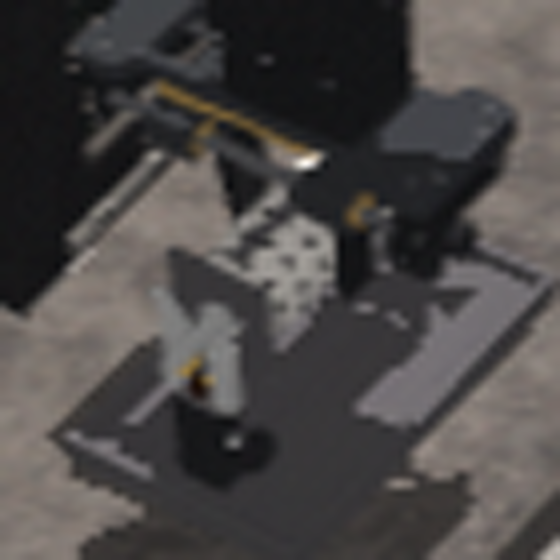

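```bash
python3 -m pendant '[{"rx":0,"ry":0,"rz":0,"tx":0,"ty":0,"tz":1,"jaw":40},{"rx":0,"ry":0,"rz":0,"tx":0,"ty":0,"tz":1.5,"jaw":40},{"rx":0,"ry":0,"rz":0,"tx":0,"ty":0,"tz":2,"jaw":40},{"rx":0,"ry":0,"rz":0,"tx":0,"ty":0,"tz":2,"jaw":40},{"rx":0,"ry":0,"rz":0,"tx":0,"ty":0,"tz":2,"jaw":40},{"rx":0,"ry":0,"rz":0,"tx":0,"ty":0,"tz":1.5,"jaw":40},{"rx":0,"ry":0,"rz":0,"tx":0,"ty":0,"tz":1,"jaw":40},{"rx":0,"ry":0,"rz":0,"tx":0,"ty":0,"tz":0,"jaw":40},{"rx":0,"ry":0,"rz":0,"tx":0,"ty":0,"tz":0,"jaw":40},{"rx":0,"ry":0,"rz":0,"tx":0,"ty":0,"tz":0,"jaw":40}]'
python3 - <<'E'
from h import *
o=env.get_obs(); print(o['time_s'],o['tool_pos'],o['tool_rot'],o['force'],o['wrist_torque'])
E
```

```text
time_s: 11.5
tool_pos: [0.4909, 0.1935, 0.0796]
tool_rot: [180.0, 0.0, 90.6]
force: [-0.5, 0.0, -2.6]
grip_width: 0.0474
11.5 [0.49094779 0.19348429 0.07958489] [1.79993409e+02 2.24613939e-03 9.06491141e+01] [-0.45440298  0.04062976 -2.57176432] [-0.02398168 -0.1051572   0.00929427]
```

```bash
python3 -m pendant '[{"rx":0,"ry":0,"rz":0,"tx":0,"ty":0,"tz":0.5,"jaw":40},{"rx":0,"ry":0,"rz":0,"tx":0,"ty":0,"tz":0.5,"jaw":40},{"rx":0,"ry":0,"rz":0,"tx":0,"ty":0,"tz":0.5,"jaw":40},{"rx":0,"ry":0,"rz":0,"tx":0,"ty":0,"tz":0.5,"jaw":40},{"rx":0,"ry":0,"rz":0,"tx":0,"ty":0,"tz":0.5,"jaw":40},{"rx":0,"ry":0,"rz":0,"tx":0,"ty":0,"tz":0,"jaw":40},{"rx":0,"ry":0,"rz":0,"tx":0,"ty":0,"tz":0,"jaw":40}]' 60; python3 -m pendant '[{"rx":0,"ry":0,"rz":0,"tx":0,"ty":0,"tz":0.5,"jaw":40},{"rx":0,"ry":0,"rz":0,"tx":0,"ty":0,"tz":0.5,"jaw":40},{"rx":0,"ry":0,"rz":0,"tx":0,"ty":0,"tz":0,"jaw":40},{"rx":0,"ry":0,"rz":0,"tx":0,"ty":0,"tz":0,"jaw":40}]'
```

```text
time_s: 12.08
tool_pos: [0.4909, 0.1934, 0.077]
tool_rot: [-180.0, 0.0, 90.6]
force: [0.7, 0.1, -2.0]
grip_width: 0.0469
time_s: 12.42
tool_pos: [0.4908, 0.1934, 0.076]
tool_rot: [-180.0, 0.0, 90.6]
force: [-0.8, -0.1, -1.5]
grip_width: 0.0471
```

```bash
python3 -m pendant '[{"rx":0,"ry":0,"rz":0,"tx":0,"ty":0,"tz":0.5,"jaw":40},{"rx":0,"ry":0,"rz":0,"tx":0,"ty":0,"tz":0.5,"jaw":40},{"rx":0,"ry":0,"rz":0,"tx":0,"ty":0,"tz":0,"jaw":40},{"rx":0,"ry":0,"rz":0,"tx":0,"ty":0,"tz":0,"jaw":40}]'; python3 -m pendant '[{"rx":0,"ry":0,"rz":0,"tx":0,"ty":0,"tz":0.5,"jaw":40},{"rx":0,"ry":0,"rz":0,"tx":0,"ty":0,"tz":0.5,"jaw":40},{"rx":0,"ry":0,"rz":0,"tx":0,"ty":0,"tz":0,"jaw":40},{"rx":0,"ry":0,"rz":0,"tx":0,"ty":0,"tz":0,"jaw":40}]'
```

```text
time_s: 12.75
tool_pos: [0.4906, 0.1935, 0.0751]
tool_rot: [-180.0, 0.0, 90.6]
force: [-2.5, -0.4, 1.7]
grip_width: 0.0468
time_s: 13.08
tool_pos: [0.4908, 0.1935, 0.0744]
tool_rot: [-180.0, 0.0, 90.7]
force: [-3.2, -1.3, 5.4]
grip_width: 0.0471
```

```bash
python3 -m pendant '[{"rx":0,"ry":0,"rz":0,"tx":0,"ty":-0.3,"tz":0,"jaw":40},{"rx":0,"ry":0,"rz":0,"tx":0,"ty":0,"tz":0.5,"jaw":40},{"rx":0,"ry":0,"rz":0,"tx":0,"ty":0,"tz":0,"jaw":40},{"rx":0,"ry":0,"rz":0,"tx":0,"ty":0,"tz":0,"jaw":40}]'
python3 - <<'E'
from h import *
o=env.get_obs(); print(o['time_s'],o['tool_pos'],o['tool_rot'],o['force'],o['wrist_torque'])
E
```

```text
time_s: 13.42
tool_pos: [0.4908, 0.1936, 0.0741]
tool_rot: [180.0, 0.0, 90.7]
force: [-2.9, -1.6, 5.8]
grip_width: 0.0466
13.4167 [0.49084602 0.19358558 0.07405654] [1.79965635e+02 8.16681362e-03 9.06535066e+01] [-2.88090998 -1.55944816  5.78020593] [-0.21992965  0.60901393 -0.1419287 ]
```

```bash
python3 -m pendant '[{"rx":0,"ry":0,"rz":0,"tx":-0.5,"ty":-0.5,"tz":0,"jaw":40},{"rx":0,"ry":0,"rz":0,"tx":0,"ty":0,"tz":0.5,"jaw":40},{"rx":0,"ry":0,"rz":0,"tx":0,"ty":0,"tz":0,"jaw":40},{"rx":0,"ry":0,"rz":0,"tx":0,"ty":0,"tz":0,"jaw":40}]'
python3 - <<'E'
from h import *
o=env.get_obs(); print(o['time_s'],o['tool_pos'],o['tool_rot'],o['force'],o['wrist_torque'])
E
```

```text
time_s: 13.75
tool_pos: [0.4909, 0.1936, 0.0738]
tool_rot: [179.9, -0.0, 90.7]
force: [-1.3, 0.3, 6.9]
grip_width: 0.0468
13.75 [0.49088042 0.1935715  0.07377943] [ 1.79894005e+02 -4.74487237e-02  9.06611349e+01] [-1.2800118   0.26774749  6.8973511 ] [ 0.05546324  0.42958427 -0.05597724]
```

```bash
for i in 1; do python3 -m pendant '[{"rx":0,"ry":0,"rz":0,"tx":0,"ty":0,"tz":0.5,"jaw":40},{"rx":0,"ry":0,"rz":0,"tx":0,"ty":0,"tz":0,"jaw":40},{"rx":0,"ry":0,"rz":0,"tx":0,"ty":0,"tz":0.5,"jaw":40},{"rx":0,"ry":0,"rz":0,"tx":0,"ty":0,"tz":0,"jaw":40},{"rx":0,"ry":0,"rz":0,"tx":0,"ty":0,"tz":0,"jaw":40}]'; done
python3 - <<'E'
from h import *
o=env.get_obs(); print(o['time_s'],o['tool_pos'],o['tool_rot'],o['force'],o['wrist_torque'])
E
```

```text
time_s: 14.17
tool_pos: [0.4909, 0.1936, 0.0725]
tool_rot: [179.9, -0.1, 90.7]
force: [-0.4, 0.6, 3.9]
grip_width: 0.0468
14.1667 [0.49085152 0.19355917 0.07250398] [ 1.79899990e+02 -6.20752526e-02  9.06550199e+01] [-0.35409852  0.64713415  3.87946194] [ 0.28968391  0.10726642 -0.07025012]
```

```bash
python3 -m pendant '[{"rx":0,"ry":0,"rz":0,"tx":0,"ty":0,"tz":0.5,"jaw":40},{"rx":0,"ry":0,"rz":0,"tx":0,"ty":0,"tz":0,"jaw":40},{"rx":0,"ry":0,"rz":0,"tx":0,"ty":0,"tz":0,"jaw":40}]';python3 -m pendant '[{"rx":0,"ry":0,"rz":0,"tx":0,"ty":0,"tz":0.5,"jaw":40},{"rx":0,"ry":0,"rz":0,"tx":0,"ty":0,"tz":0,"jaw":40},{"rx":0,"ry":0,"rz":0,"tx":0,"ty":0,"tz":0,"jaw":40}]'
python3 - <<'E'
from h import *
o=env.get_obs(); print(o['time_s'],o['tool_pos'],o['tool_rot'],o['force'],o['wrist_torque'])
E
```

```text
time_s: 14.42
tool_pos: [0.4907, 0.1935, 0.0718]
tool_rot: [179.9, -0.1, 90.7]
force: [0.2, 0.9, 3.6]
grip_width: 0.0467
time_s: 14.67
tool_pos: [0.4907, 0.1935, 0.0712]
tool_rot: [179.9, -0.1, 90.7]
force: [-0.1, 2.2, 3.6]
grip_width: 0.0467
14.6667 [0.4906645  0.19348669 0.07121144] [ 1.79922421e+02 -5.51763945e-02  9.06672547e+01] [-0.09125246  2.22991248  3.56790161] [ 0.77406179 -0.40023941  0.09829432]
```

```bash
python3 -m pendant '[{"rx":0,"ry":0,"rz":0,"tx":0,"ty":0,"tz":0.4,"jaw":40},{"rx":0,"ry":0,"rz":0,"tx":0,"ty":0,"tz":0,"jaw":40},{"rx":0,"ry":0,"rz":0,"tx":0,"ty":0,"tz":0,"jaw":40}]';python3 -m pendant '[{"rx":0,"ry":0,"rz":0,"tx":0,"ty":0,"tz":0.4,"jaw":40},{"rx":0,"ry":0,"rz":0,"tx":0,"ty":0,"tz":0,"jaw":40},{"rx":0,"ry":0,"rz":0,"tx":0,"ty":0,"tz":0,"jaw":40}]'
python3 - <<'E'
from h import *
o=env.get_obs(); print(o['time_s'],o['tool_pos'],o['tool_rot'],o['force'],o['wrist_torque'])
E
```

```text
time_s: 14.92
tool_pos: [0.4904, 0.1934, 0.0706]
tool_rot: [180.0, -0.0, 90.7]
force: [2.9, 3.9, 1.3]
grip_width: 0.047
time_s: 15.17
tool_pos: [0.4901, 0.1931, 0.0698]
tool_rot: [180.0, -0.0, 90.6]
force: [3.2, 4.2, -0.7]
grip_width: 0.0471
15.1667 [0.49008222 0.19313392 0.06984344] [ 1.79996053e+02 -3.14856449e-02  9.06393582e+01] [ 3.15069855  4.16355718 -0.6929633 ] [ 0.9446928  -0.77426998 -0.08980461]
```

```bash
python3 -m pendant '[{"rx":0,"ry":0,"rz":0,"tx":0.5,"ty":0.5,"tz":0,"jaw":40},{"rx":0,"ry":0,"rz":0,"tx":0,"ty":0,"tz":0.4,"jaw":40},{"rx":0,"ry":0,"rz":0,"tx":0,"ty":0,"tz":0,"jaw":40},{"rx":0,"ry":0,"rz":0,"tx":0,"ty":0,"tz":0,"jaw":40}]'
python3 - <<'E'
from h import *
o=env.get_obs(); print(o['time_s'],o['tool_pos'],o['tool_rot'],o['force'],o['wrist_torque'])
E
```

```text
time_s: 15.5
tool_pos: [0.4902, 0.1932, 0.0697]
tool_rot: [-179.9, 0.0, 90.6]
force: [-0.4, 2.2, 3.7]
grip_width: 0.047
15.5 [0.4901528  0.19316743 0.06973011] [-1.79943925e+02  4.19429733e-02  9.06416393e+01] [-0.43714297  2.20693125  3.69228066] [ 0.51809366 -0.02251992 -0.03633244]
```

```bash
python3 -m pendant '[{"rx":0,"ry":0,"rz":0,"tx":0.3,"ty":0,"tz":0.4,"jaw":40},{"rx":0,"ry":0,"rz":0,"tx":0,"ty":0,"tz":0,"jaw":40},{"rx":0,"ry":0,"rz":0,"tx":0,"ty":0,"tz":0,"jaw":40}]'
python3 - <<'E'
from h import *
o=env.get_obs(); print(o['time_s'],o['tool_pos'],o['tool_rot'],o['force'],o['wrist_torque'])
c=cam('wrist','wrist9.png')
cv2.imwrite('pics/w9c.png',cv2.resize(c['img'][55:150,210:310,::-1],None,fx=6,fy=6,interpolation=cv2.INTER_CUBIC))
c=cam('scene','scene9.png')
cv2.imwrite('pics/s9b.png',cv2.resize(c['img'][190:260,195:265,::-1],None,fx=8,fy=8,interpolation=cv2.INTER_CUBIC))
E
```

```text
time_s: 15.75
tool_pos: [0.4902, 0.1932, 0.0697]
tool_rot: [-179.9, 0.1, 90.6]
force: [-1.3, 0.9, 8.2]
grip_width: 0.047
15.75 [0.49018083 0.1931803  0.06966571] [-1.79940974e+02  8.42680550e-02  9.06377209e+01] [-1.28507241  0.93350814  8.22074591] [0.26720905 0.20135335 0.04764609]
```

View pics/w9c.png

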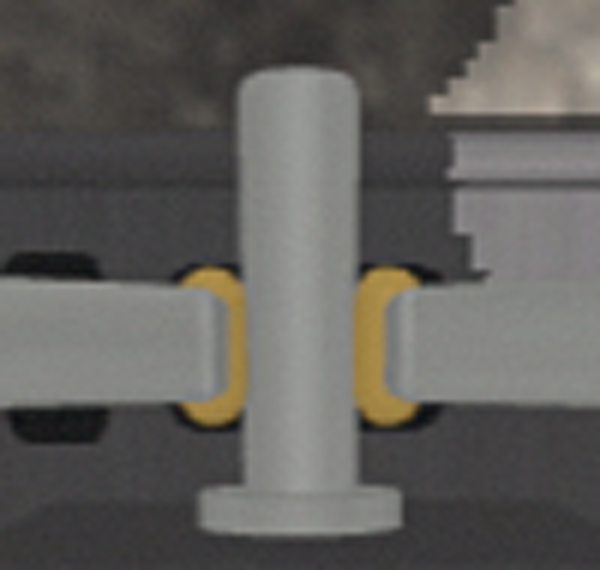

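View pics/s9b.png

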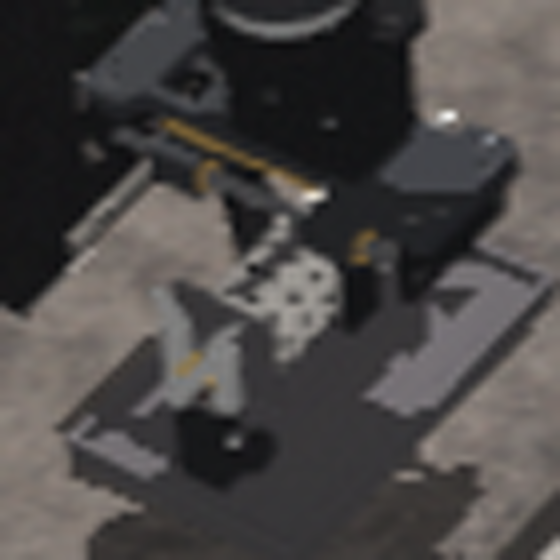

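```bash
python3 -m pendant '[{"rx":0,"ry":0,"rz":0,"tx":0.2,"ty":0.1,"tz":0.3,"jaw":40},{"rx":0,"ry":0,"rz":0,"tx":0,"ty":0,"tz":0,"jaw":40},{"rx":0,"ry":0,"rz":0,"tx":0,"ty":0,"tz":0,"jaw":40}]'
python3 - <<'E'
from h import *
o=env.get_obs(); print(o['time_s'],o['tool_pos'],o['tool_rot'],o['force'],o['wrist_torque'])
E
```

```text
time_s: 16.1
tool_pos: [0.4902, 0.1932, 0.0696]
tool_rot: [-179.9, 0.1, 90.6]
force: [-2.4, 0.4, 8.8]
grip_width: 0.047
16.1 [0.49017023 0.19319805 0.06962232] [-1.79924558e+02  1.17880644e-01  9.06338000e+01] [-2.41191308  0.41053815  8.8335013 ] [0.1127834  0.48927837 0.04392962]
```

Hard bottom is confirmed: the TCP barely moves, the force rises, and the load is balanced between the ends. I'll ease off and release.

```bash
python3 -m pendant '[{"rx":0,"ry":0,"rz":0,"tx":0,"ty":-0.2,"tz":-0.5,"jaw":40},{"rx":0,"ry":0,"rz":0,"tx":0,"ty":0,"tz":0,"jaw":40},{"rx":0,"ry":0,"rz":0,"tx":0,"ty":0,"tz":0,"jaw":87},{"rx":0,"ry":0,"rz":0,"tx":0,"ty":0,"tz":0,"jaw":87},{"rx":0,"ry":0,"rz":0,"tx":0,"ty":0,"tz":0,"jaw":87},{"rx":0,"ry":0,"rz":0,"tx":0,"ty":0,"tz":0,"jaw":87},{"rx":0,"ry":0,"rz":0,"tx":0,"ty":0,"tz":0,"jaw":87},{"rx":0,"ry":0,"rz":0,"tx":0,"ty":0,"tz":0,"jaw":87}]'
python3 - <<'E'
from h import *
o=env.get_obs(); print(o['time_s'],o['tool_pos'],o['tool_rot'],o['force'],o['wrist_torque'],o['grip_width'])
E
```

```text
time_s: 16.77
tool_pos: [0.4903, 0.1936, 0.0693]
tool_rot: [-180.0, 0.0, 90.6]
force: [-0.4, -0.7, -0.1]
grip_width: 0.0793
16.7667 [0.49026059 0.19361571 0.06929956] [-1.79962206e+02  2.43549171e-02  9.06356731e+01] [-0.43220723 -0.7144971  -0.08113655] [ 0.01029422 -0.08604693 -0.01745528] 0.0792883549706391
```

```bash
python3 -m pendant '[{"rx":0,"ry":0,"rz":0,"tx":0,"ty":0,"tz":0,"jaw":87},{"rx":0,"ry":0,"rz":0,"tx":0,"ty":0,"tz":-5,"jaw":87},{"rx":0,"ry":0,"rz":0,"tx":0,"ty":0,"tz":-10,"jaw":87},{"rx":0,"ry":0,"rz":0,"tx":0,"ty":0,"tz":-20,"jaw":87},{"rx":0,"ry":0,"rz":0,"tx":0,"ty":0,"tz":-25,"jaw":87},{"rx":0,"ry":0,"rz":0,"tx":0,"ty":0,"tz":-25,"jaw":87},{"rx":0,"ry":0,"rz":0,"tx":0,"ty":0,"tz":-25,"jaw":87},{"rx":0,"ry":0,"rz":0,"tx":-10,"ty":0,"tz":-25,"jaw":87},{"rx":0,"ry":0,"rz":0,"tx":-25,"ty":0,"tz":-10,"jaw":87},{"rx":0,"ry":0,"rz":0,"tx":-25,"ty":0,"tz":0,"jaw":87},{"rx":0,"ry":0,"rz":0,"tx":-25,"ty":0,"tz":0,"jaw":87},{"rx":0,"ry":0,"rz":0,"tx":-25,"ty":0,"tz":0,"jaw":87},{"rx":0,"ry":0,"rz":0,"tx":-25,"ty":0,"tz":0,"jaw":87},{"rx":0,"ry":0,"rz":0,"tx":-25,"ty":0,"tz":0,"jaw":87},{"rx":0,"ry":0,"rz":0,"tx":-25,"ty":0,"tz":0,"jaw":87},{"rx":0,"ry":0,"rz":0,"tx":-15,"ty":0,"tz":0,"jaw":87},{"rx":0,"ry":0,"rz":0,"tx":0,"ty":0,"tz":0,"jaw":87},{"rx":0,"ry":0,"rz":0,"tx":0,"ty":0,"tz":0,"jaw":87},{"rx":0,"ry":0,"rz":0,"tx":0,"ty":0,"tz":0,"jaw":87}]'
python3 - <<'E'
from h import *
c=cam('wrist','wrist10.png')
cv2.imwrite('pics/w10.png',cv2.resize(c['img'][:230,130:390,::-1],None,fx=2.6,fy=2.6,interpolation=cv2.INTER_CUBIC))
c=cam('scene','scene10.png')
cv2.imwrite('pics/s10.png',cv2.resize(c['img'][190:260,195:265,::-1],None,fx=8,fy=8,interpolation=cv2.INTER_CUBIC))
c=load('wrist')
# axle & drum heights
np.set_printoptions(suppress=True)
for v in range(0,215,8): print(v,pt(c,259,v).round(4),pt(c,260,v).round(4))
E
```

```text
time_s: 18.35
tool_pos: [0.4929, -0.0045, 0.2153]
tool_rot: [180.0, -0.0, 90.7]
force: [-0.3, -0.0, -0.7]
grip_width: 0.0874
0 [0.4904 0.1674 0.0972] [0.4913 0.1678 0.0961]
8 [0.4905 0.1615 0.097 ] [0.4913 0.1619 0.0957]
16 [0.4905 0.1558 0.0959] [0.4914 0.1559 0.0957]
24 [0.4906 0.1495 0.0965] [0.4915 0.1493 0.0971]
32 [0.4906 0.1435 0.0957] [0.4915 0.1434 0.0958]
40 [0.4907 0.1371 0.0958] [0.4916 0.1376 0.0939]
48 [0.4908 0.1307 0.0959] [0.4917 0.1304 0.0973]
56 [0.4907 0.1277 0.0772] [0.4917 0.1277 0.0777]
64 [0.4908 0.121  0.0752] [0.4918 0.1209 0.0759]
72 [0.4909 0.1136 0.0763] [0.4919 0.1134 0.0772]
80 [0.491  0.1063 0.0759] [0.492  0.1063 0.0761]
88 [0.491  0.0988 0.0759] [0.492  0.0988 0.0765]
96 [0.4909 0.0957 0.0063] [0.4921 0.0956 0.0074]
104 [ 0.4909  0.0864 -0.0007] [ 0.4922  0.0864 -0.0004]
112 [ 0.491   0.0765 -0.0032] [ 0.4924  0.0765 -0.0009]
120 [ 0.4912  0.0664 -0.0001] [ 0.4925  0.0664 -0.0011]
128 [ 0.4913  0.056  -0.0023] [ 0.4926  0.0561 -0.0014]
136 [ 0.4914  0.0455 -0.003 ] [ 0.4927  0.0456 -0.0022]
144 [ 0.4915  0.035  -0.0016] [ 0.4928  0.0351 -0.0008]
152 [ 0.4916  0.0243 -0.0006] [ 0.4929  0.0243 -0.0003]
160 [ 0.4917  0.0132 -0.0014] [ 0.4931  0.0129 -0.0031]
168 [ 0.4918  0.0018 -0.0025] [ 0.4932  0.0019 -0.0023]
176 [ 0.4919 -0.0098 -0.0033] [ 0.4933 -0.009   0.0002]
184 [ 0.4921 -0.0207 -0.0006] [ 0.4935 -0.021  -0.0018]
192 [ 0.4922 -0.0326 -0.0012] [ 0.4936 -0.0331 -0.0029]
200 [ 0.4923 -0.0444 -0.0007] [ 0.4937 -0.0452 -0.0032]
208 [ 0.4924 -0.0571 -0.0021] [ 0.4939 -0.0568 -0.0012]
```

View pics/w10.png

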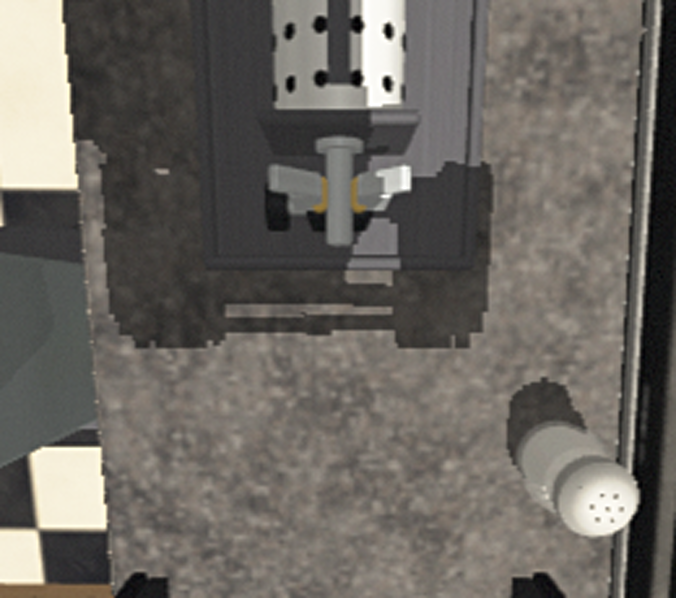

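View pics/s10.png

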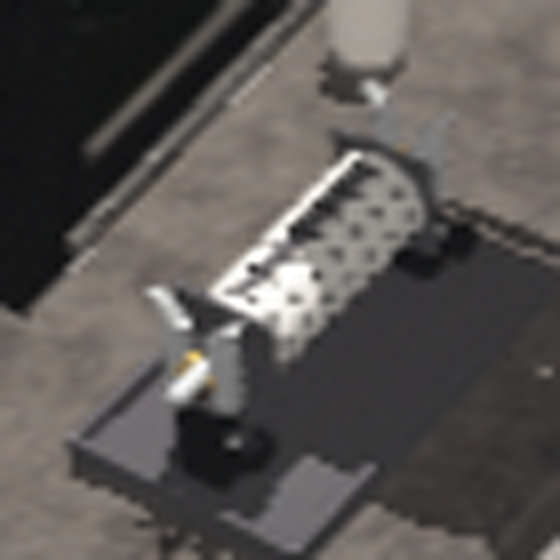

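Run:
```python
from h import *
c=cam('top','top10.png')
cv2.imwrite('pics/t10.png',cv2.resize(c['img'][185:245,152:232,::-1],None,fx=8,fy=8,interpolation=cv2.INTER_CUBIC))
W=c['world_to_cam'];f=192/np.tan(np.radians(float(c['vertical_fov']))/2)
for y in (.10,.115,.15,.17,.19,.21,.23,.268,.285):
    h=.097 if .13<y<.25 else .078
    p=W@np.array([.4912-(y-.193)*.0105,y,h,1]); u=c['cx']+f*p[0]/-p[2]; v=c['cy']-f*p[1]/-p[2]
    print(y,round(u,1),round(v,1),[pt(c,u+du,v)[2].round(4) for du in (-1,0,1)])
```

```text
0.1 217.4 213.0 [np.float64(0.0728), np.float64(0.0802), np.float64(0.0805)]
0.115 213.0 213.4 [np.float64(0.087), np.float64(0.0703), np.float64(0.0759)]
0.15 202.1 213.6 [np.float64(0.0994), np.float64(0.0961), np.float64(0.1)]
0.17 196.2 214.2 [np.float64(0.0968), np.float64(0.0947), np.float64(0.0967)]
0.19 190.3 214.8 [np.float64(0.0912), np.float64(0.0981), np.float64(0.098)]
0.21 184.4 215.4 [np.float64(0.0976), np.float64(0.0973), np.float64(0.0975)]
0.23 178.4 215.9 [np.float64(0.0974), np.float64(0.0934), np.float64(0.096)]
0.268 168.2 218.0 [np.float64(0.0848), np.float64(0.0793), np.float64(0.0731)]
0.285 163.2 218.5 [np.float64(0.0738), np.float64(0.0785), np.float64(0.0757)]
```

View pics/t10.png

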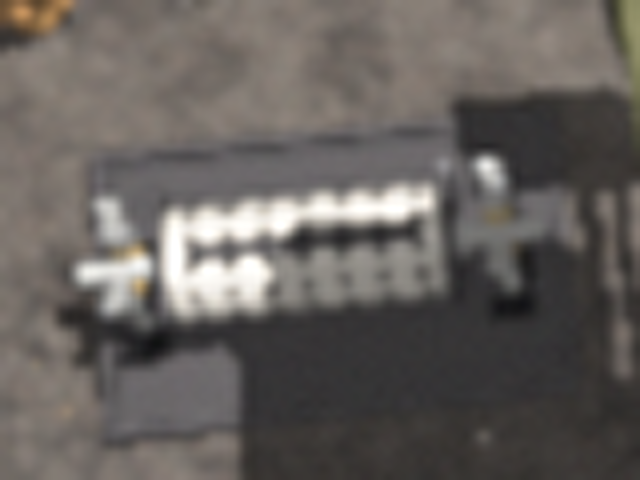

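The drum is level, with both axle ends in their slots at the same height and the robot clear. Handing in.

Run:
```python
from h import *
print(env.get_obs()['time_s'],env.sign_off())
```

```text
the job is handed in; nothing more can be done
18.5 None
```

The silver drum is fitted in the rotisserie stand with both axle ends on the slot bottoms. I released it, moved the arm clear and handed the job in at 18.5 s; no verdict is reported.

- **Fitting:** I gripped the drum across its cylinder, lined the axle up with both slots in the wrist camera, and lowered it slowly. It met the rollers with the tool at 75.6 mm, pressed past the catches, and stopped hard at 69.7 mm, which puts the slot bottoms at about 68 mm.
- **Forces:** Force readings were taken only at the end of each move. The highest was about 9 N of upward force at the wrist, roughly 11 N on the stand once the drum's weight is added, against the 25 N limit. At the stop, the load was nearly balanced between the two ends.
- **Last checks:** After release, the drum's top measured about 96–97 mm high along its length. Both axle ends measured about 76–79 mm in the noisy depth images, so it sits level and matches a seated axle. The only disagreement is that travel from first contact to the stop was 5.9 mm, against 5.4 mm expected, which I put down to when I noticed contact.
- **Other items:** I did not touch the pink look-alike, nut bottle, washing-up liquid, salt shaker or tea light. I did not check their positions separately at the end.

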